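# Latch the packed blade case

### The job

The longer, taller of the two green steel cases on the bench is packed and must be fastened: lay the wire bail of its draw latch down over the keeper so that its cross bar is hooked behind it, then press the lever down past centre until it lies flat and stays shut. Do not touch the shorter case; it is still being packed.

Things in the scene. Friction and masses are not known exactly. Their poses are not given: they have to be found in the camera images.
- long_case: The case to fasten: fixed green steel box, 200 mm deep (x), 260 long (y), 130 high, one steel draw latch across the middle of its top (y = 0). Origin: centre of its underside; x runs from the lever (robot's side) to the keeper, y along its length, z up. A loose whetstone lies on its top at the +y end. Its far part, with the keeper, is drawn some 3 mm towards the lever as the latch shuts.
- keeper (a point): Where the bail's cross bar sits when hooked, behind the keeper: case x = 45, y = 0, z = 146 mm. The keeper is an upright steel hook 30 mm wide on a 13 mm high block on the case top; its rear face (away from the lever) is 3 mm in front of this point and its top 13 mm above it.
- lever (a joint): The latch lever: steel plate 34 mm wide, 5 thick, reaching 90 from its hinge, whose axis runs along case y through x = -5, z = 144 mm. Value t (rad): the plate's angle above level; 0 = flat, pointing to case -x (shut). Starts raised at 1.15 to 1.35, tip leaning to -x, and stays where left. Over a hooked bail it takes up to some 6 N on its outer part; past centre, below 0.2, it snaps to 0.
- lever_tip (a point): Middle of the lever's free end, 90 mm from its hinge.
- bail (a joint): The wire bail: two 6 mm arms 52 mm apart and 75 long to a cross bar; beyond it a finger tab. Its pin rides on the lever at case x = -5 - 28 cos(t - 0.25), z = 144 + 28 sin(t - 0.25) mm. Value b (rad) relative to the lever: it rises to +x at slope b - t + 0.12. Slope starts at 1.0 to 1.3, held by friction; below about 0.9 it drops. Hooked, b is about 0.8 with the lever up, 0 with it shut.
- bail_bar (a point): Middle of the bail's cross bar (6 mm round, 52 mm long), 75 mm from the bail's pin. Hooked with the lever up it lies some 4 to 10 mm behind the keeper point and level with it; with the latch shut it lies on it.
- tab_end (a point): Middle of the free end of the bail's finger tab (26 mm wide, 4 thick, reaching 33 mm past the cross bar), 108 mm from the bail's pin. With the bail hooked and the lever up it lies about case x = 85, z = 138 mm.
- short_case: The other case, to be left untouched with its latch open: same make, 200 mm deep, 160 long, 90 high. Origin: centre of its underside.

How it is judged:
By the outcome, as a careful person would: the job done as asked, in the order asked, and still so for the second after the job is handed in, with the robot touching nothing.
It also fails if it takes over 38 s, if anything falls off the work surface, if the arm or the gripper's body presses on something with over 40 N, if the wrist force passes 120 N, or if a joint passes its speed limit or range.

### The arm

A 7-joint arm with a two-finger parallel gripper is mounted at the origin on the work surface. World frame = base frame: x ahead of the robot, y to its left, z up, the work surface at z = 0. Lengths are in m, angles in rad, forces in N, time in s.
With the tool pointing down it reaches from about 0.4 to 0.85 m from the base axis. Payload 10.4 kg.
Tool frame: the origin (TCP) lies at the centre of the arm's flange, where the gripper is bolted on; the fingertips stand 173 mm ahead of it and the grasp point (between the pads) lies 155 mm ahead of it; z points along the fingers, y is the line along which they close (so a half turn about z gives the same grasp; the last joint's range is limited). The gripper opens to 85 mm and grips with 20 to 120 N. Pads are 22 mm wide; open, the fingers measure 114 mm over their backs; the gripper's body (76 mm by 85 mm) begins 54 mm behind the grasp point. The pads swing forward as they close: fully open they stand 13 mm farther back than shut.
Start: joints at [1.159, 0.332, -0.065, 1.46, 0.022, 1.35, -0.088], TCP at [0.237, -0.578, 0.405] pointing down, gripper open.
Joint ranges: [-2.6, 2.6], [-0.5, 2.12], [-1.47, 1.34], [0.16, 2.42], [-1.27, 4.41], [0.06, 2.06], [-2.6, 2.6]. Speed limits (rad/s): [2.22, 2.22, 2.79, 2.79, 3.14, 3.14, 3.14].

### API

Orientations are given as a unit quaternion [x, y, z, w].
In Python, from workcell import manip, viewer, finder gives the robot as it stands.
- The arm moves only by the tool arm_command, never from a script. Its argument "plan" is a list of rows, each an object with "dp": the shift along the tool's x, y, z in mm, a list of three; "spin": the turn about the tool's z in rad. A call has 1 to 5 rows; each row shifts and turns the commanded pose from where the row before left it, along the tool's axes as they then stand; what a row does not reach is not made up. A row lasts 1/10 s, in which the tool goes at most 50 mm and 8.59 degrees, less where a joint would pass 70% of its speed; a pose out of reach is approached as far as the arm can. A call is refused whole if a number of a shift passes 50 or a number of a turn 0.15, either way. A call with a gripper value outside its range is refused whole. "grip" is the closure, from -1 (fully open) to 1 (shut), set as the call begins (left out, the last holds). The fingers move at their own pace and stop on an object; "newtons" is the grip in N (left out, the last holds). Time passes only in rows, so rows that do not move let the fingers close. It gives the time, the measured TCP pose, the force, the opening and the grip force at its end, in the units of the state.
- manip.get_obs(): the state, without advancing time (a new reading comes with each control period).
- viewer.camera(name): name is "side" or "top"; returns the picture (480x640x3 uint8, blue, green, red); there is no depth.
- viewer.camera_params(name): a dict with "vertical_fov" (degrees; the focal length in pixels is half the picture's height over the tangent of half this angle, whatever the lens; pixels are square), "cx", "cy" (the principal point, pixels), "R" (3x3) and "t" (3): a world point X has camera coordinates R X + t. Camera axes: x right, y down, z forward; pixel columns grow to the right and rows downward; lengths in m; the calibration is good to about 2 mm. A picture is of the moment at which its call begins. camera_params takes no time and is no camera call.
- manip.hand_in(): hands the job in; it is judged then, once.
Trained networks look in the newest picture that a camera, given by its name, has taken for a name from the list of things; names that differ only in an ending like _2 or _b are one class to them, and where a whole thing is asked for, a point or a joint stands for the part that bears it (a point fixed in the world has none). Each returns a list of dicts, best first, with "score" (0 to 1); they miss things now and then, are a little off and sometimes report something else, mostly with a low value. They report only what shows in the picture. A call takes as long as a camera call.
- finder.find_in(camera, thing): "position" ([x, y, z] in m, in world coordinates, good to about 4 mm: the middle of the surface that is visible of it).
The state is a dict: "clock": time; "joint_pos": joint angles; "joint_velocities": joint speeds; "tau": joint torques, N m; "position": TCP position; "ee_rot": TCP orientation; "ft_force": force on the tool from outside, world axes, zero at the start; "torque": the same for the moment, N m; "grip_width": opening from 0.0 (shut) to 1.0 (fully open); "grasp_force": force on a finger pad.
Only numpy, scipy, OpenCV 4.12 (cv2) and the standard library are available. Lean on these libraries where they do the work, as an engineer would, in place of code of your own. Each camera call takes 0.05 s, during which the arm holds its last target. There are 200 camera calls.

## Working session

There is one attempt and no reset: what is moved stays moved. The work goes in short steps, Python scripts to look and compute and a tool call to move; the robot and the scene stay as the last step left them, time stands still between calls to the robot, and variables do not carry over. Pictures are saved under pics/ and viewed, at most 10 in all, crops included, and the job is handed in when it is done.

Besides the shell and the picture viewer there is one more tool, called after "Emit:" as name(argument=value, ...), one argument or row to a line, values as JSON. arm_command: Moves the arm, as the interface text tells. Its arguments: {"type":"object","properties":{"plan":{"type":"array","items":{"type":"object","properties":{"dp":{"type":"array","items":{"type":"number"}},"spin":{"type":"number"}}}},"grip":{"type":"number"},"newtons":{"type":"number"}},"required":["plan"]}

```bash
mkdir -p pics; python3 - <<'E'
from workcell import manip, viewer, finder
import cv2,numpy as np
for c in ("side","top"):
    cv2.imwrite(f"pics/{c}0.png",viewer.camera(c))
    p=viewer.camera_params(c); print(c,p)
    for th in ("long_case","keeper","lever_tip","bail_bar","tab_end","short_case"):
        print(th,[(np.round(d["position"],3).tolist(),round(d["score"],2)) for d in finder.find_in(c,th)[:3]])
o=manip.get_obs();print(o["clock"],o["position"],o["ee_rot"])
E
```

```text
side {'vertical_fov': 52.48126765307399, 'cx': 315.241451097668, 'cy': 245.51740605082892, 'R': array([[ 0.97865867, -0.20451794,  0.01999055],
       [-0.13550999, -0.71543722, -0.68540982],
       [ 0.15448059,  0.66807335, -0.72788306]]), 't': array([-0.5013216 ,  0.1309846 ,  0.86518374])}
long_case [([0.474, 0.143, 0.132], 0.91)]
keeper [([0.543, 0.148, 0.127], 0.69)]
lever_tip []
bail_bar [([0.478, 0.216, 0.228], 0.78)]
tab_end [([0.478, 0.218, 0.231], 0.83)]
short_case [([0.552, -0.257, 0.088], 0.77)]
top {'vertical_fov': 44.183413481102626, 'cx': 311.9062154457892, 'cy': 241.27828819749104, 'R': array([[ 0.05179971, -0.99865075, -0.00366893],
       [-0.97841725, -0.05001361, -0.20049518],
       [ 0.20004117,  0.01397533, -0.97968782]]), 't': array([-0.04237835,  0.52781231,  0.99653223])}
long_case [([0.465, 0.201, 0.125], 0.58)]
keeper [([0.534, 0.22, 0.129], 0.81)]
lever_tip [([0.472, 0.217, 0.227], 0.64), ([0.537, 0.22, 0.129], 0.32)]
bail_bar [([0.479, 0.222, 0.237], 0.6)]
tab_end [([0.483, 0.219, 0.232], 0.71)]
short_case [([0.55, -0.223, 0.091], 0.87)]
0.7 [ 0.23691983 -0.57835948  0.40473893] [9.81167569e-01 1.93158486e-01 1.16885501e-05 3.83117858e-05]
```

View pics/side0.png

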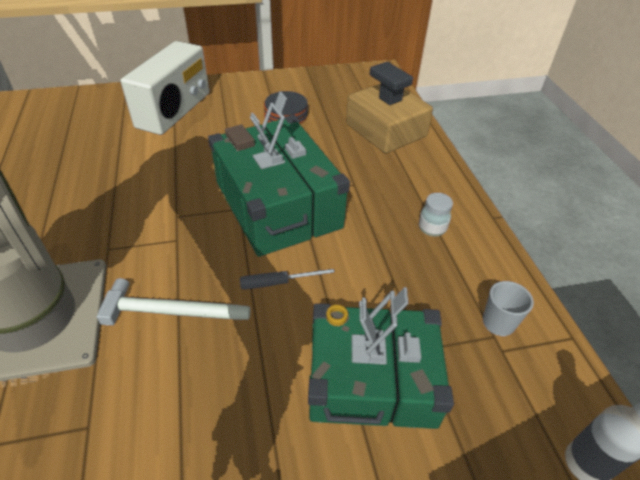

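View pics/top0.png

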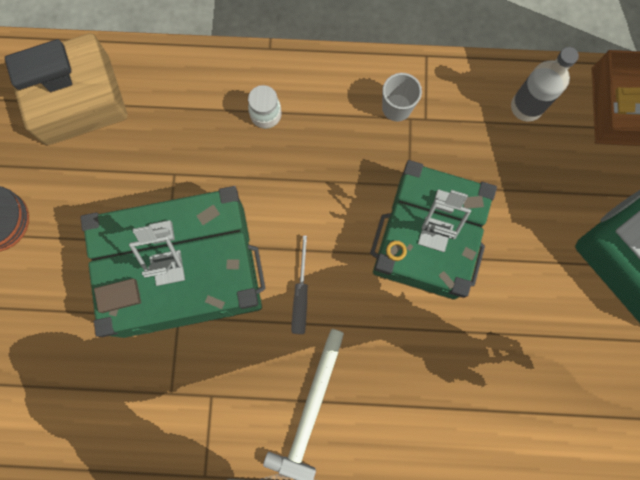

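The side picture shows the long case at around (280,185) with its latch at (270,140), and the short case at (380,365). The top picture shows the long case at around (172,262), its keeper at about (153,235) and the whetstone at (118,295). I'll enlarge both views to fit the pose.

```bash
python3 - <<'E'
import cv2,numpy as np
a=cv2.imread("pics/top0.png")[180:345,70:270]; cv2.imwrite("pics/top_c.png",cv2.resize(a,None,fx=3.6,fy=3.6,interpolation=cv2.INTER_CUBIC))
a=cv2.imread("pics/side0.png")[80:260,195:365]; cv2.imwrite("pics/side_c.png",cv2.resize(a,None,fx=3.3,fy=3.3,interpolation=cv2.INTER_CUBIC))
E
```

```text
(no output)
```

View pics/top_c.png

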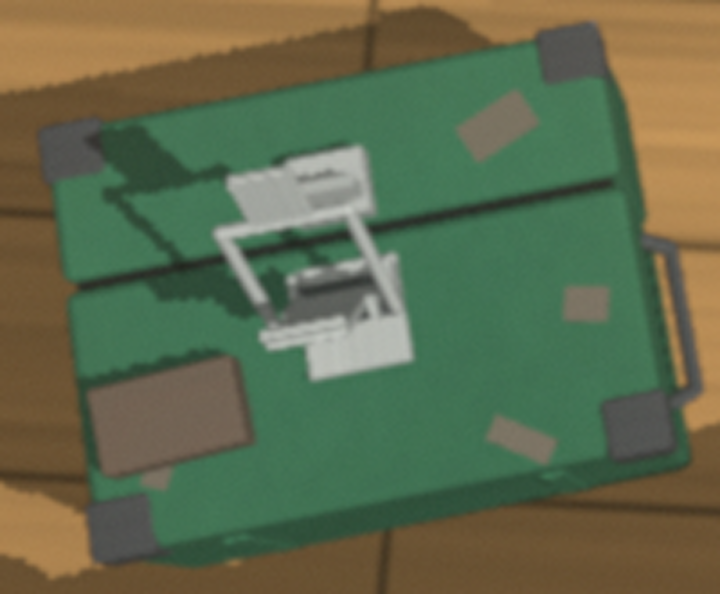

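View pics/side_c.png

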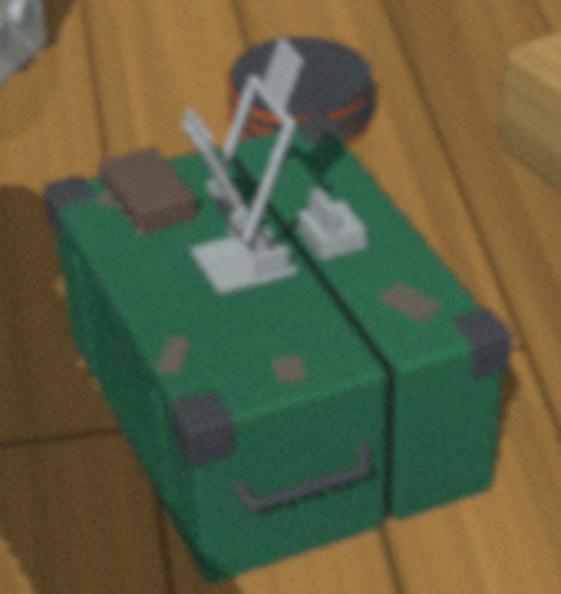

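The enlarged crops give these positions. In the top crop the case corners are at (42,130), (597,27), (672,455) and (92,560), the tab end at (262,173), the bar at (286,223) and the lever tip at (303,333). In the side crop the tab end is at (292,45), the bar at (272,100) and the lever tip at (188,115).

```bash
cat > fit.py <<'E'
from workcell import manip, viewer
import numpy as np
from scipy.optimize import least_squares
def proj(c,X):
    p=viewer.camera_params(c); q=p["R"]@X+p["t"]; f=240/np.tan(np.radians(p["vertical_fov"]/2))
    return np.array([p["cx"]+f*q[0]/q[2],p["cy"]+f*q[1]/q[2]])
def pts(t,s):
    pin=np.array([-5-28*np.cos(t-.25),0,144+28*np.sin(t-.25)]); d=np.array([np.cos(s),0,np.sin(s)])
    return dict(bar=pin+75*d,tab=pin+108*d,lev=np.array([-5-90*np.cos(t),0,144+90*np.sin(t)]),
      A=np.array([100,130,130.]),B=np.array([100,-130,130.]),C=np.array([-100,-130,130.]),D=np.array([-100,130,130.]))
def world(P,x,y,w):
    c,s=np.cos(w),np.sin(w); return np.array([x+(c*P[0]-s*P[1])/1e3,y+(s*P[0]+c*P[1])/1e3,P[2]/1e3])
def fit(obs,p0):
    def r(p):
        P=pts(p[3],p[4]); return np.concatenate([proj(c,world(P[k],*p[:3]))-uv for c,k,uv in obs])
    o=least_squares(r,p0,loss="soft_l1"); return o.x,r(o.x).reshape(-1,2)
E
python3 - <<'E'
from fit import *
T=lambda u,v:np.array([70+u/3.6,180+v/3.6]); S=lambda u,v:np.array([195+u/3.3,80+v/3.3])
obs=[("top",k,T(*uv)) for k,uv in dict(A=(42,130),B=(597,27),C=(672,455),D=(92,560),tab=(262,173),bar=(286,223),lev=(303,333)).items()]
obs+=[("side",k,S(*uv)) for k,uv in dict(tab=(292,45),bar=(272,100),lev=(188,115),B=(503,325),C=(180,415)).items()]
p,r=fit(obs,[.5,.2,.15,1.25,1.15]); print(p.round(4))
for o,e in zip(obs,r): print(o[0],o[1],e.round(1))
P=pts(p[3],p[4])
for k in("bar","tab","lev"): print(k,P[k].round(),world(P[k],*p[:3]).round(3))
E
```

```text
[0.47   0.218  0.2373 1.2215 1.1473]
top A [-0.1  0. ]
top B [0.3 0.7]
top C [-0.7 -0.6]
top D [-0.5  0.4]
top tab [-1.  -0.1]
top bar [-0.6 -0.5]
top lev [0.1 0.1]
side tab [-0.4  1.2]
side bar [-0.6  0.6]
side lev [2.2 4.6]
side B [0.3 4.1]
side C [0.3 5.6]
bar [ 10.   0. 235.] [0.48  0.22  0.235]
tab [ 24.   0. 266.] [0.493 0.224 0.266]
lev [-36.   0. 229.] [0.435 0.21  0.229]
```

Emit:
arm_command(
  plan=[
    {"dp": [0,0,-50],"spin": 0.076},
    {"dp": [0,0,-50],"spin": 0.076},
    {"dp": [50,0,0]},
    {"dp": [50,0,0]},
    {"dp": [50,0,0]},
  ],
  grip=1,
)

```text
invalid input at $.plan[2]: expected keys dp, spin
```

Emit:
arm_command(
  plan=[
    {"dp": [30,-40,0]},
    {"dp": [30,-40,0]},
    {"dp": [30,-40,0]},
    {"dp": [30,-40,0]},
    {"dp": [30,-40,0]},
  ],
)

```text
invalid input at $.plan[0]: expected keys dp, spin
```

Emit:
arm_command(
  plan=[
    {"dp": [20,-45,0]},
    {"dp": [20,-45,0]},
    {"dp": [20,-45,0]},
    {"dp": [20,-45,0]},
    {"dp": [20,-45,0]},
  ],
)

```text
invalid input at $.plan[0]: expected keys dp, spin
```

Emit:
arm_command(
  plan=[
    {"dp": [0,-45,0]},
    {"dp": [0,-45,0]},
    {"dp": [0,-45,0]},
    {"dp": [0,-45,0]},
    {"dp": [0,-45,0]},
  ],
)

```text
invalid input at $.plan[0]: expected keys dp, spin
```

Emit:
arm_command(
  plan=[
    {"dp": [0,0,-50],"spin": 0.076},
    {"dp": [0,0,-50],"spin": 0.076},
    {"dp": [50,0,0],"spin": 0},
    {"dp": [50,0,0],"spin": 0},
    {"dp": [50,0,0],"spin": 0},
  ],
  grip=1,
)

```text
clock: 1.2
position: [0.384, -0.5426, 0.5054]
ee_rot: [0.993, 0.118, 0.0, 0.001]
ft_force: [0.2, -1.2, -0.1]
grip_width: 0.143
grasp_force: 0.0
```

Emit:
arm_command(
  plan=[
    {"dp": [30,-40,0],"spin": 0},
    {"dp": [30,-40,0],"spin": 0},
    {"dp": [30,-40,0],"spin": 0},
    {"dp": [30,-40,0],"spin": 0},
    {"dp": [30,-40,0],"spin": 0},
  ],
)

```text
clock: 1.7
position: [0.4821, -0.3115, 0.5049]
ee_rot: [0.993, 0.118, 0.0, 0.0]
ft_force: [1.3, 0.7, -0.0]
grip_width: -0.003
grasp_force: 0.0
```

Emit:
arm_command(
  plan=[
    {"dp": [20,-45,0],"spin": 0},
    {"dp": [20,-45,0],"spin": 0},
    {"dp": [20,-45,0],"spin": 0},
    {"dp": [20,-45,0],"spin": 0},
    {"dp": [20,-45,0],"spin": 0},
  ],
)

```text
clock: 2.2
position: [0.5259, -0.0693, 0.505]
ee_rot: [0.993, 0.118, 0.0, 0.0]
ft_force: [1.4, -1.2, -0.3]
grip_width: -0.001
grasp_force: 0.0
```

Emit:
arm_command(
  plan=[
    {"dp": [0,-45,0],"spin": 0},
    {"dp": [0,-45,0],"spin": 0},
    {"dp": [0,-45,0],"spin": 0},
    {"dp": [0,-45,0],"spin": 0},
    {"dp": [0,-45,0],"spin": 0},
  ],
)

```text
clock: 2.7
position: [0.4724, 0.149, 0.505]
ee_rot: [0.993, 0.118, 0.0, 0.0]
ft_force: [0.1, 0.1, 0.1]
grip_width: -0.001
grasp_force: 0.0
```

Emit:
arm_command(
  plan=[
    {"dp": [2,-34,0],"spin": 0},
    {"dp": [2,-34,0],"spin": 0},
    {"dp": [0,0,0],"spin": 0},
    {"dp": [0,0,25],"spin": 0},
    {"dp": [0,0,20],"spin": 0},
  ],
)

```text
clock: 3.2
position: [0.4613, 0.2142, 0.4591]
ee_rot: [0.993, 0.118, 0.0, 0.0]
ft_force: [0.0, 0.2, -0.3]
grip_width: -0.002
grasp_force: 0.0
```

```bash
python3 - <<'E'
from workcell import manip, viewer
import cv2,numpy as np
b=viewer.camera("side")[60:260,185:365];a=viewer.camera("top")[160:360,90:270]
cv2.imwrite("pics/c1.png",cv2.resize(np.hstack([b,a]),None,fx=2.2,fy=2.2,interpolation=cv2.INTER_CUBIC))
print(manip.get_obs()["position"])
E
```

```text
[0.46099837 0.21349455 0.45743478]
```

View pics/c1.png

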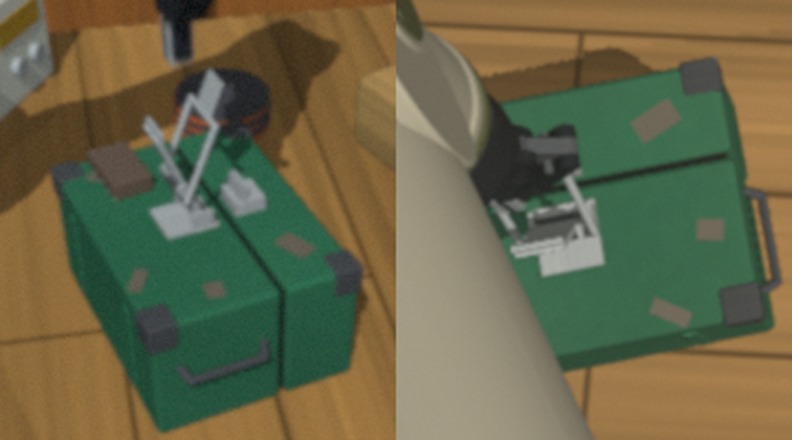

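The side view shows the closed fingertips at about (178,55), above the gap between the lever tip and the bail tab, as planned. Next I descend into the gap and push the tab towards the keeper.

Emit:
arm_command(
  plan=[
    {"dp": [0,0,20],"spin": 0},
    {"dp": [0,0,20],"spin": 0},
    {"dp": [0,0,0],"spin": 0},
    {"dp": [6,0,0],"spin": 0},
    {"dp": [6,0,0],"spin": 0},
  ],
)

```text
clock: 3.8
position: [0.4737, 0.2173, 0.4214]
ee_rot: [0.993, 0.118, 0.001, -0.0]
ft_force: [-0.4, -0.2, -0.1]
grip_width: -0.0
grasp_force: 0.0
```

Emit:
arm_command(
  plan=[
    {"dp": [6,0,0],"spin": 0},
    {"dp": [6,0,0],"spin": 0},
    {"dp": [6,0,0],"spin": 0},
    {"dp": [6,0,0],"spin": 0},
    {"dp": [6,0,0],"spin": 0},
  ],
)

```text
clock: 4.3
position: [0.5026, 0.2244, 0.4197]
ee_rot: [0.993, 0.118, -0.0, 0.0]
ft_force: [0.2, 0.1, 0.6]
grip_width: -0.002
grasp_force: 0.0
```

```bash
python3 - <<'E'
from workcell import manip, viewer
import cv2,numpy as np
b=viewer.camera("side")[60:260,185:365];a=viewer.camera("top")[160:360,90:270]
cv2.imwrite("pics/c2.png",cv2.resize(np.hstack([b,a]),None,fx=2.2,fy=2.2,interpolation=cv2.INTER_CUBIC))
print(manip.get_obs()["position"],manip.get_obs()["ft_force"])
E
```

```text
[0.50272752 0.22424559 0.419487  ] [-0.30009459 -0.2236827   0.57255195]
```

View pics/c2.png

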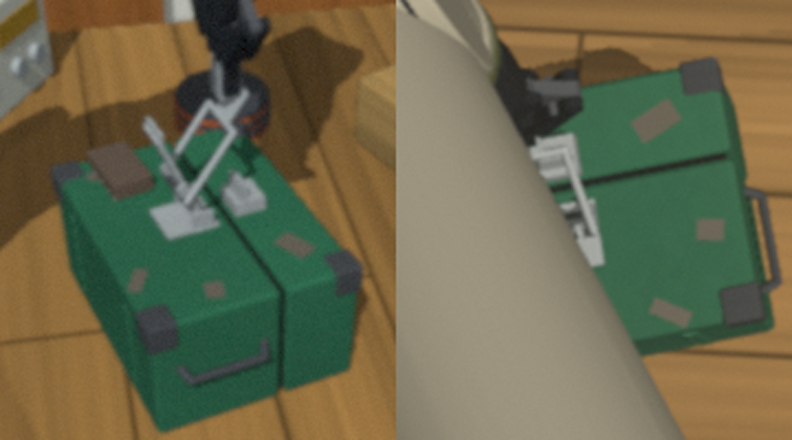

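The side view shows the bail tab at (235,105), pushed over and still resting on the fingertips, with the lever unmoved. I'll keep pushing until it drops.

Emit:
arm_command(
  plan=[
    {"dp": [6,0,0],"spin": 0},
    {"dp": [6,0,0],"spin": 0},
    {"dp": [6,0,4],"spin": 0},
    {"dp": [6,0,4],"spin": 0},
    {"dp": [6,0,4],"spin": 0},
  ],
)

```text
clock: 4.9
position: [0.5317, 0.2313, 0.4071]
ee_rot: [0.993, 0.118, -0.0, 0.0]
ft_force: [0.2, -0.3, 1.1]
grip_width: -0.001
grasp_force: 0.0
```

Emit:
arm_command(
  plan=[
    {"dp": [0,0,0],"spin": 0},
    {"dp": [0,0,0],"spin": 0},
    {"dp": [0,0,0],"spin": 0},
    {"dp": [0,0,0],"spin": 0},
    {"dp": [0,0,0],"spin": 0},
  ],
)

```text
clock: 5.4
position: [0.5311, 0.2313, 0.4079]
ee_rot: [0.993, 0.118, 0.0, 0.0]
ft_force: [-0.3, -0.2, 0.4]
grip_width: -0.001
grasp_force: 0.0
```

```bash
python3 - <<'E'
from workcell import manip, viewer
import cv2,numpy as np
b=viewer.camera("side")[60:260,185:365];a=viewer.camera("top")[160:360,90:270]
cv2.imwrite("pics/c3.png",cv2.resize(np.hstack([b,a]),None,fx=2.2,fy=2.2,interpolation=cv2.INTER_CUBIC))
print(manip.get_obs()["position"],manip.get_obs()["ft_force"])
E
```

```text
[0.53114752 0.2312549  0.40786559] [ 0.28184833 -0.00274878  0.12379757]
```

View pics/c3.png

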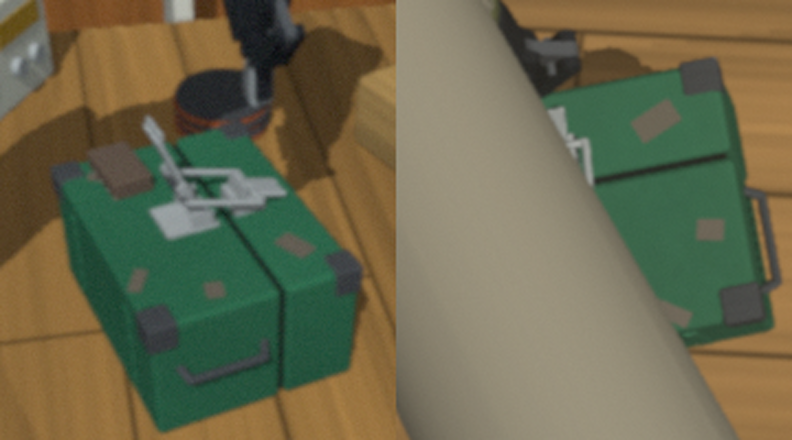

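The bail has dropped over the keeper: its bar is at about (251,189) in the side crop and the tab end at (281,187). I'll check that against the hooked geometry.

```bash
python3 - <<'E'
from fit import *
from workcell import finder
for n,P in dict(barN=(52,-26,146),barF=(52,26,146),tab=(85,0,138),barN_hi=(54,-26,162),barF_hi=(54,26,162),tab_hi=(87,0,160),lev_N=(-36,-17,229)).items():
    print(n,((proj("side",world(P,.47,.218,.2373))-[185,60])*2.2).round())
for th in("bail_bar","tab_end","lever_tip"):
    for d in finder.find_in("side",th)[:1]:
        q=np.array(d["position"])-[.47,.218,0];c,s=np.cos(.2373),np.sin(.2373);print(th,np.round([c*q[0]+s*q[1],-s*q[0]+c*q[1],q[2]],3),d["score"])
E
```

```text
barN [259. 203.]
barF [236. 173.]
tab [280. 187.]
barN_hi [261. 188.]
barF_hi [238. 158.]
tab_hi [282. 166.]
lev_N [159. 141.]
bail_bar [ 0.034 -0.003  0.151] 0.87
tab_end [ 0.035 -0.004  0.153] 0.6
lever_tip [-0.002 -0.006  0.161] 0.88
```

The bail matches the hooked geometry: predicted bar ends (259,203) and (236,173), tab end (280,187). Now I press the lever down along its arc.

Emit:
arm_command(
  plan=[
    {"dp": [-25,0,7],"spin": 0},
    {"dp": [-25,0,7],"spin": 0},
    {"dp": [-25,0,7],"spin": 0},
    {"dp": [-10,0,2],"spin": 0},
    {"dp": [-10,0,3],"spin": 0},
  ],
)

```text
clock: 6.15
position: [0.4388, 0.2089, 0.3821]
ee_rot: [0.993, 0.118, 0.001, 0.0]
ft_force: [2.6, 0.5, 0.6]
grip_width: 0.002
grasp_force: 0.5
```

Emit:
arm_command(
  plan=[
    {"dp": [-6,0,4],"spin": 0},
    {"dp": [-6,0,5],"spin": 0},
    {"dp": [-5,0,5],"spin": 0},
    {"dp": [-5,0,6],"spin": 0},
    {"dp": [0,0,0],"spin": 0},
  ],
)

```text
clock: 6.65
position: [0.4172, 0.2037, 0.361]
ee_rot: [0.993, 0.118, -0.0, 0.0]
ft_force: [1.1, -0.3, -0.0]
grip_width: -0.004
grasp_force: 0.7
```

```bash
python3 - <<'E'
from workcell import manip, viewer
import cv2,numpy as np
b=viewer.camera("side")[60:260,185:365];a=viewer.camera("top")[160:360,90:270]
cv2.imwrite("pics/c4.png",cv2.resize(np.hstack([b,a]),None,fx=2.2,fy=2.2,interpolation=cv2.INTER_CUBIC))
print(manip.get_obs()["position"],manip.get_obs()["ft_force"])
E
```

```text
[0.41756088 0.20379576 0.36156692] [1.57234496 0.22020717 1.30038558]
```

View pics/c4.png

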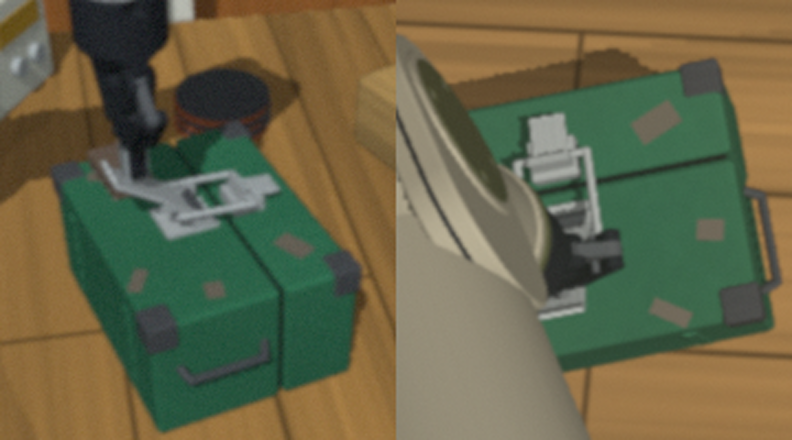

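The lever is about half way down, with its tip at (110,170) in the side crop, and the bail's bar is still behind the keeper at (250,190). I'll press on.

Emit:
arm_command(
  plan=[
    {"dp": [-4,0,6],"spin": 0},
    {"dp": [-4,0,7],"spin": 0},
    {"dp": [-3,0,7],"spin": 0},
    {"dp": [-2,0,7],"spin": 0},
    {"dp": [-1,0,7],"spin": 0},
  ],
)

```text
clock: 7.25
position: [0.4032, 0.2004, 0.3266]
ee_rot: [0.993, 0.118, -0.001, 0.0]
ft_force: [-1.0, -0.7, 0.2]
grip_width: -0.003
grasp_force: 0.0
```

Emit:
arm_command(
  plan=[
    {"dp": [-1,0,5],"spin": 0},
    {"dp": [0,0,3],"spin": 0},
    {"dp": [0,0,1],"spin": 0},
    {"dp": [0,0,0],"spin": 0},
    {"dp": [0,0,0],"spin": 0},
  ],
)

```text
clock: 7.75
position: [0.4024, 0.2004, 0.3196]
ee_rot: [0.993, 0.118, -0.001, 0.001]
ft_force: [-11.1, -4.5, 21.8]
grip_width: 0.006
grasp_force: 10.4
```

The 22 N reading shows the lever is seated. I'll lift straight up and check.

Emit:
arm_command(
  plan=[
    {"dp": [0,0,-10],"spin": 0},
    {"dp": [0,0,-30],"spin": 0},
    {"dp": [0,0,-40],"spin": 0},
    {"dp": [-20,0,-40],"spin": 0},
    {"dp": [-20,0,-40],"spin": 0},
  ],
)

```text
clock: 8.25
position: [0.3633, 0.1909, 0.4802]
ee_rot: [0.993, 0.118, -0.0, -0.0]
ft_force: [0.6, 0.0, 0.3]
grip_width: 0.002
grasp_force: 0.0
```

```bash
python3 - <<'E'
from fit import *
import cv2
b=viewer.camera("side")[60:260,185:365];a=viewer.camera("top")[160:360,90:270]
cv2.imwrite("pics/c5.png",cv2.resize(np.hstack([b,a]),None,fx=2.2,fy=2.2,interpolation=cv2.INTER_CUBIC))
o=manip.get_obs();print(o["position"],o["ft_force"])
for n,P in dict(barN=(45,-26,146),barF=(45,26,146),lev=(-95,0,144)).items():
    print(n,((proj("side",world(P,.47,.218,.2373))-[185,60])*2.2).round())
E
```

```text
[0.36278503 0.19186246 0.48388148] [ 0.09911135  0.26378507 -0.70231614]
barN [252. 205.]
barF [230. 175.]
lev [ 96. 229.]
```

View pics/c5.png

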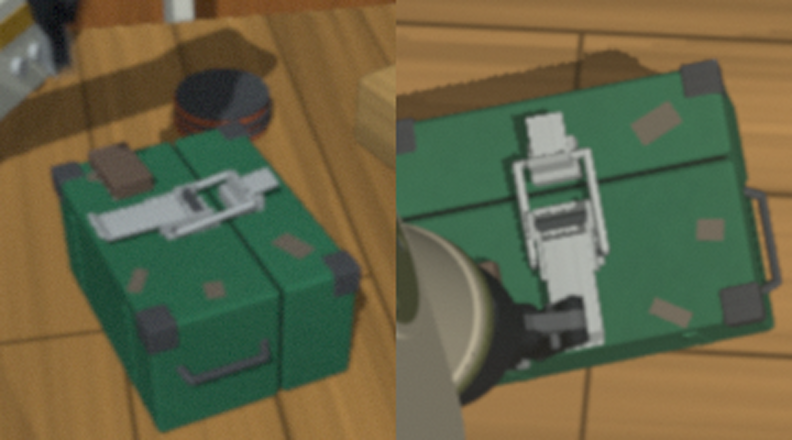

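The lever tip is at (97,228) against a predicted (96,229), so it lies flat. The bar sits behind the keeper, and the arm is clear.

```bash
python3 -c "
from workcell import manip
print(manip.hand_in())"
```

```text
the job is handed in; nothing more can be done
None
```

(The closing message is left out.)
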